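# Felt, display and catalogue the thimbles

## Robot

A 6-joint arm with a two-finger parallel gripper is mounted at the origin on the work surface. World frame = base frame: x ahead of the robot, y to its left, z up, the work surface at z = 0. Lengths are in m, angles in degrees, forces in N, time in s.
With the tool pointing down it reaches from about 0.4 to 0.825 m from the base axis. Payload 7 kg.
Tool frame: the origin (TCP) lies on the centre line of the jaws, within the pads' length; the fingertips stand 14 mm ahead of it and the grasp point (between the pads) lies 5 mm behind it; z points along the fingers, y is the line along which they close (so a half turn about z gives the same grasp; the last joint's range is limited). The gripper opens to 88 mm and grips with 3 to 60 N. Pads are 19 mm wide; open, the fingers measure 130 mm over their backs; the gripper's body (78 mm by 193 mm) begins 47 mm behind the grasp point.
Start: joints at [92.08, 20.546, 0.682, 0, -70.136, -16.507], TCP at [0.168, 0.654, 0.241] pointing down, gripper open.
Joint ranges: [-176.03, 176.03], [-82.01, 121.73], [-58.28, 71.71], [-173.87, 95.51], [-174.79, -0.11], [-173.66, 173.66]. Speed limits (degrees/s): [136.94, 136.94, 172.46, 180, 180, 180].

## Interface

Orientations are given as [roll, pitch, yaw] about the fixed x, y, z axes, in that order (R = Rz(yaw) Ry(pitch) Rx(roll)).
In Python, from plant import r gives the robot as it stands.
- The arm moves only by the tool send_rows, never from a script. Its argument "steps" is a list of rows, each an object with "dp": the shift along the tool's x, y, z in mm, a list of three; "roll": the turn about the tool's z in rad; "jaw": the opening in per cent of the stroke, from 0 (shut) to 100 (fully open). In form: [{"dp": [tx, ty, tz], "roll": roll, "jaw": jaw}, ...]. A call has 1 to 5 rows; each row is the pose to reach, as a shift and turn from the pose commanded when the call began, along the tool's axes at that moment; what a row does not reach only later rows make up. A row lasts 1/8 s, in which the tool goes at most 62.5 mm and 10.7 degrees, less where a joint would pass 70% of its speed; a pose out of reach is approached as far as the arm can. A call with a gripper value outside its range is refused whole. The fingers move at their own pace and stop on an object; "newtons" is the grip in N (left out, the last holds). Time passes only in rows, so rows that repeat a pose let the fingers close. It gives the time, the measured TCP pose, the force, the opening and the grip force at its end, in the units of the state.
- r.get_state(): the state, without advancing time (a new reading comes with each control period).
- r.capture(name): name is "scene" or "side" or "wrist"; returns a dict with "image" (400x640x3 uint8, blue, green, red), "K" (3x3 intrinsics, pixels), "rvec" (rotation vector, rad) and "tvec" (3), from world to camera coordinates, as OpenCV has them. Camera axes: x right, y down, z forward; pixel columns grow to the right and rows downward; lengths in m; the calibration is good to about 2 mm. The wrist camera is an equidistant fisheye: a pixel r from the principal point sees the ray r / f radians off the axis. A picture is of the moment at which its call begins. There is no depth.
- r.close_job(): hands the job in; it is judged then, once.
The state is a dict: "time_s": time; "joints": joint angles; "qd": joint speeds; "joint_torque": joint torques, N m; "tcp_pos": TCP position; "eef_rot": TCP orientation; "contact_force": force on the tool from outside, world axes, zero at the start; "moment": the same for the moment, N m; "gripper_width": finger opening in m; "gripper_force": force on a finger pad.
Only numpy, scipy, OpenCV 4.12 (cv2) and the standard library are available. Lean on these libraries where they do the work, as an engineer would, in place of code of your own. Each camera call takes 0.05 s, during which the arm holds its last target. There are 200 camera calls.

## Task

Work through the thimbles that are here, tallest first: press each one, crown up, squarely down on the middle of the felt applicator's sprung plate until the plate is fully down, hold it there a moment, then stand it crown up in the centre of a cork disc of its own on the ribbed glass shelf. When all are standing there, take the scanner from its cradle, aim its window from 4 to 9 cm away at the middle of each thimble's crown label, again tallest first, holding steady about two seconds on each, and lay the scanner back in its cradle as you found it. Put back on its disc any thimble that gets knocked aside, and leave the bell, the mug and the spool alone.

Things in the scene. Friction and masses are not known exactly. Their poses are not given: they have to be found in the camera images.
- tall: oversized thimble of dull steel, domed and slender, 92 mm tall, standing crown up; origin at the centre of its underside, z up. Weighted foot 60 mm across (lowest 8 mm), 48 mm just above it, narrowing straight to 44 mm at 78 mm height, then domed to a flat crown 28 mm across. About 180 g. May be absent
- middle: oversized ornamental thimble of cobalt glass like a straight flat-topped cylinder, 76 mm tall, standing crown up; origin at the centre of its underside, z up. Weighted foot 60 mm across (lowest 8 mm), body 46 mm across up to the flat crown 45 mm across. About 160 g. May be absent
- short: squat ornamental thimble of carved ivory-coloured resin, 60 mm tall, standing crown up; origin at the centre of its underside, z up. Weighted foot 60 mm across (lowest 8 mm), 54 mm just above it, narrowing to 50 mm at 50 mm height, then domed to a flat crown 32 mm across. About 120 g. May be absent
- tall_tag (a point): centre of the round paper label (24 mm across, printed bars) on the tall thimble's flat crown, 92 mm above its base; z is the thimble's own axis, up. The scanner can read it from any side, up to 60 degrees off square
- middle_tag (a point): centre of the round paper label (24 mm across, printed bars) on the middle thimble's flat crown, 76 mm above its base; z is the thimble's own axis, up. The scanner can read it from any side, up to 60 degrees off square
- short_tag (a point): centre of the round paper label (24 mm across, printed bars) on the short thimble's flat crown, 60 mm above its base; z is the thimble's own axis, up. The scanner can read it from any side, up to 60 degrees off square
- plate: sprung round plate with grey felt, 84 mm across, on the fixed grey applicator housing (104 mm across, 20 mm high); origin at the centre of the plate's top face, 40 mm above the table when up. It is pushed down 10 mm against a spring: starts to move at about 4 N, fully down on a hard stop at about 11 N (top face then 30 mm above the table); springs back when let go
- shelf: fixed ribbed glass slab lying on the table, 160 mm (x) by 360 mm (y), 12 mm thick; origin at the centre of its underside; its row of discs runs along its y
- disc0 (a point): centre of a flush cork disc, 68 mm across, on the glass shelf's top face (12 mm above the table), the one at the shelf's +y end; any thimble may go on any disc
- disc1 (a point): centre of the middle cork disc, 110 mm from the others
- disc2 (a point): centre of the cork disc at the shelf's -y end
- scanner: hand scanner: straight grey bar 150 mm long (x from -85 to +65 mm), 34 mm wide (y), 44 mm high; its head at the +x end is bent 45 degrees downward, reaching x = 118 mm and 18 mm below the bar's underside; 220 g; origin in the bar's underside; centre of mass at about x = 15 mm. The beam comes out of the black window at the head's lower front
- beam (a point): centre of the scanner's window, at x = 105.7, y = 0, z = -5.7 mm in the scanner's frame; its x axis is the beam, pointing forward (scanner +x) and 45 degrees down; it reads a label that stays near the middle of the beam, 30 to 100 mm away
- cradle: fixed black cradle block, 100 mm (x) by 58 mm (y), in which the scanner lies lengthwise, the bar's underside 45 mm above the table, head overhanging the cradle's +x end, between two cheeks 8 mm high and 46 mm apart; origin at the centre of its underside
- bell: bronze bell paperweight with a rounded handle, 72 mm across, 90 mm tall; leave it alone
- mug: white mug, 80 mm across and 90 mm tall; leave it alone
- spool: wooden spool, 44 mm across, 60 mm tall; leave it alone
Things that resemble listed ones, but are neither listed nor needed, are in the scene too. What is shaped like the cradle but red is not meant.

How it is judged:
By the outcome, as a careful person would: the job done as asked, in the order asked, and still so for the second after the job is handed in, with the robot touching nothing.
Of tall, middle, short only 2 to 3 are there at a start; the rules pass over those that are not, and their reading is None.
At some moment in a run one of tall, middle, short may be knocked a few centimetres aside while the robot is not near it.
It also fails if it takes over 210 s, if anything falls off the work surface, if the arm or the gripper's body presses on something with over 40 N, if the wrist force passes 120 N, or if a joint passes its speed limit or range.

## Working session

There is one attempt and no reset: what is moved stays moved. The work goes in short steps, Python scripts to look and compute and a tool call to move; the robot and the scene stay as the last step left them, time stands still between calls to the robot, and variables do not carry over. Pictures are saved under pics/ and viewed, at most 14 in all, crops included, and the job is handed in when it is done.

Besides the shell and the picture viewer there is one more tool, called after ">>>" as name(argument=value, ...) on one line, values as JSON. send_rows: Moves the arm, as the interface text tells. Its arguments: {"type":"object","properties":{"steps":{"type":"array","items":{"type":"object","properties":{"dp":{"type":"array","items":{"type":"number"}},"roll":{"type":"number"},"jaw":{"type":"number"}}}},"newtons":{"type":"number"}},"required":["steps"]}

```bash
ls; mkdir -p pics
python3 - <<'E'
from plant import r
import cv2
print(r.get_state())
for n in ["scene","side","wrist"]:
    c=r.capture(n); cv2.imwrite(f"pics/{n}0.png",c["image"]); print(n,c["K"],c["rvec"],c["tvec"])
E
```

```text
pics
{'time_s': 0.0, 'joints': array([ 9.20817325e+01,  2.05916073e+01,  6.34066343e-01, -2.04928746e-02,
       -7.01374683e+01, -1.65083626e+01]), 'qd': array([ 0.03518209, -0.02786711, -0.02440965,  0.08159697, -0.02739449,
       -0.00369718]), 'joint_torque': array([ 9.10825838e-04, -5.82715559e+01,  2.93052864e+01,  6.99683726e+00,
        6.99693774e-03, -1.61065159e-04]), 'tcp_pos': array([0.16805896, 0.65325314, 0.23962179]), 'eef_rot': array([ 1.79903433e+02, -8.52953242e-03, -1.44336017e+01]), 'contact_force': array([ 0.16950638, -0.47608228, -0.08531784]), 'moment': array([ 0.0609223 ,  0.02559564, -0.02079684]), 'gripper_force': 0.0, 'gripper_width': 0.0877255748356933}
scene [[501.45939778   0.         321.90940752]
 [  0.         501.45939778 201.8676236 ]
 [  0.           0.           1.        ]] [ 2.04013152  0.8754351  -0.44438757] [-0.38272544 -0.13196285  1.90137519]
side [[389.06889558   0.         318.65307484]
 [  0.         389.06889558 206.82171807]
 [  0.           0.           1.        ]] [ 0.5124857  -2.70680285  1.13229236] [0.48174353 0.16390996 0.94129093]
wrist [[309.70691629   0.         318.71832577]
 [  0.         309.70691629 197.22704085]
 [  0.           0.           1.        ]] [-1.80203856  2.32372748  0.34371867] [ 0.67449866 -0.03640613  0.39096468]
```

View pics/scene0.png

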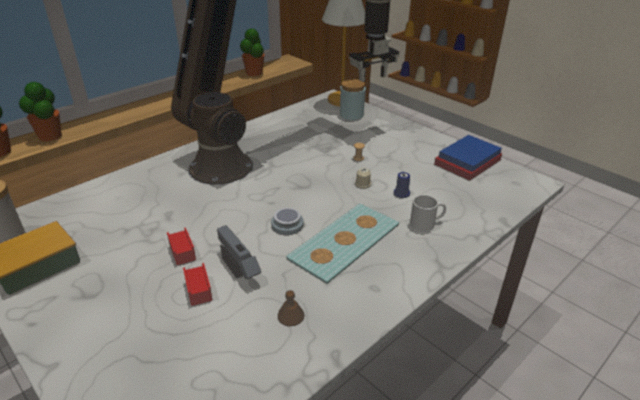

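View pics/side0.png

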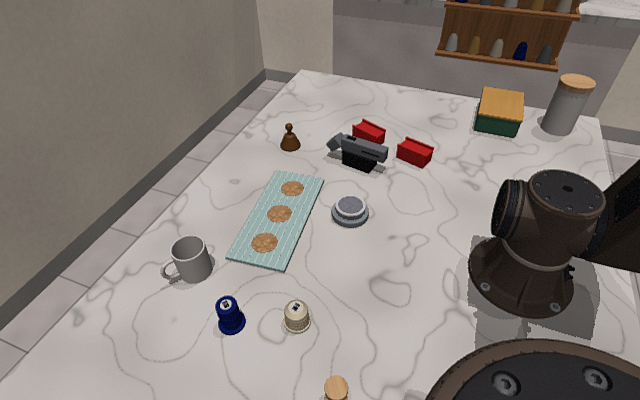

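View pics/wrist0.png

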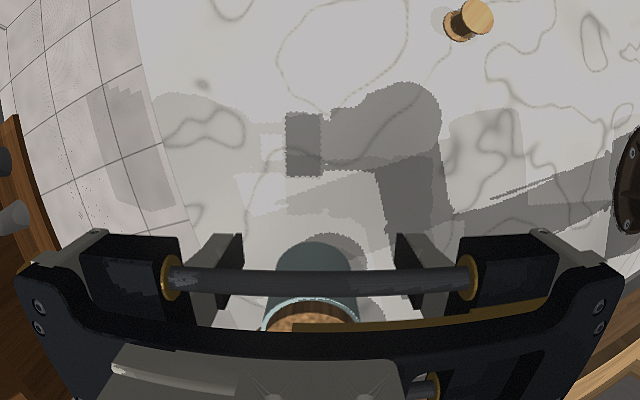

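Middle (cobalt; scene (402,184), side (228,313)) and short (ivory; scene (363,178), side (297,315)) are there, tall is absent. The shelf discs are at side (292,188), (279,214) and (264,243), the plate at side (351,206), and the scanner in the black cradle at side (360,150). A canister stands near the gripper.

```bash
cat > h.py <<'E'
from plant import r
import cv2, numpy as np
def ray(c,px,fish=False):
    R=cv2.Rodrigues(np.array(c["rvec"],float))[0]; K=c["K"]
    x=(px[0]-K[0,2])/K[0,0]; y=(px[1]-K[1,2])/K[1,1]
    if fish:
        t=np.hypot(x,y); s=np.sin(t)/t if t>1e-9 else 1; d=np.array([x*s,y*s,np.cos(t)])
    else: d=np.array([x,y,1.])
    return -R.T@np.array(c["tvec"]).ravel(), R.T@d
def plane(c,px,z,fish=False):
    o,d=ray(c,px,fish); return o+d*(z-o[2])/d[2]
def proj(c,P):
    return cv2.projectPoints(np.array([P],float),np.array(c["rvec"],float),np.array(c["tvec"],float),c["K"],None)[0].ravel()
def blobs(im,lo,hi,mn=20,roi=None):
    h=cv2.cvtColor(im,cv2.COLOR_BGR2HSV); m=cv2.inRange(h,lo,hi)
    if roi: 
        k=np.zeros_like(m); x0,y0,x1,y1=roi; k[y0:y1,x0:x1]=1; m=m*k
    n,l,s,ct=cv2.connectedComponentsWithStats(m)
    return [(ct[i].round(1),s[i]) for i in range(1,n) if s[i][4]>=mn], m
E
python3 - <<'E'
from h import *
for n in ["scene","side"]:
    c=r.capture(n); im=c["image"]; cv2.imwrite(f"pics/{n}1.png",im)
    roi={"scene":(290,200,400,275),"side":(220,165,330,275)}[n]
    for ct,s in blobs(im,(5,60,80),(25,255,255),60,roi)[0]: print(n,"disc",ct,s[4],plane(c,ct,.012).round(4))
    for ct,s in blobs(im,(110,120,20),(130,255,255),60)[0]: print(n,"blue",ct,s, plane(c,ct,.038).round(4))
    pts={"scene":dict(mcrown=(403,175,.076),scrown=(363,171,.06),plate=(288,215,.04),canistertop=(352,86,.12),spool=(359,146,.06)),
    "side":dict(mcrown=(226,303,.076),scrown=(295,304,.06),plate=(351,206,.04),bell=(290,148,.01))}[n]
    for k,v in pts.items(): print(n,k,plane(c,v[:2],v[2]).round(3))
c1=r.capture("scene"); c2=r.capture("side")
def crop(c,x,y,w,h,s): 
    return cv2.resize(c["image"][y:y+h,x:x+w],(w*s,h*s),interpolation=cv2.INTER_CUBIC)
a=crop(c1,210,215,70,70,5); b=crop(c2,320,115,70,70,5); d=crop(c2,200,280,70,60,5)[:300]; e=crop(c2,270,280,70,60,5)
cv2.imwrite("pics/crops.png",np.vstack([np.hstack([a,b])[:300],np.hstack([d,e])]))
E
```

```text
scene disc [366.2 221.4] 195 [0.6155 0.1372 0.012 ]
scene disc [344.7 237.8] 225 [0.626  0.0272 0.012 ]
scene disc [321.3 255.5] 259 [ 0.636  -0.0819  0.012 ]
scene blue [459.6  42.9] [455  35   9  15  73] [-0.168   1.8411  0.038 ]
scene blue [471.  150.1] [442 136  58  30 677] [0.61   0.7464 0.038 ]
scene mcrown [0.58  0.36  0.076]
scene scrown [0.451 0.298 0.06 ]
scene plate [ 0.447 -0.047  0.04 ]
scene canistertop [-0.01   0.725  0.12 ]
scene spool [0.317 0.422 0.06 ]
side disc [291.8 188.1] 266 [ 0.6377 -0.0803  0.012 ]
side disc [278.9 213.2] 324 [0.6273 0.0285 0.012 ]
side disc [264.1 242.4] 402 [0.6163 0.1386 0.012 ]
side blue [520.4  51.6] [513  42  14  19 171] [ 0.0429 -1.2667  0.038 ]
side blue [229.9 317.5] [216 296  29  39 707] [0.5739 0.3704 0.038 ]
side mcrown [0.581 0.361 0.076]
side scrown [0.451 0.302 0.06 ]
side plate [ 0.44  -0.043  0.04 ]
side bell [ 0.729 -0.265  0.01 ]
```

View pics/crops.png

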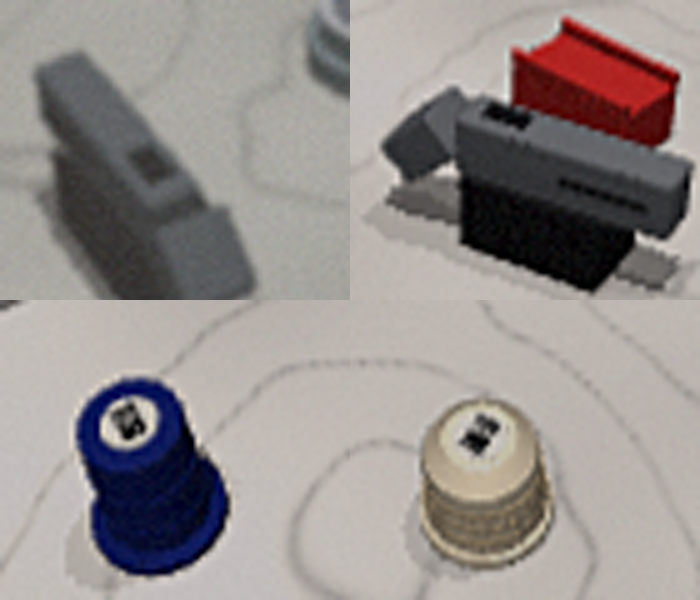

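The crops show the scanner's head pointing away from the robot towards larger x and −y, lying in the black cradle. Both labels face up.

```bash
cat >> h.py <<'E'
from scipy.spatial.transform import Rotation as Ro
def go(x,y,z,yaw=None):
    s=r.get_state(); R=Ro.from_euler("xyz",s["eef_rot"],degrees=True).as_matrix()
    d=R.T@(np.array([x,y,z])-s["tcp_pos"])*1000
    ro=0 if yaw is None else np.deg2rad(((s["eef_rot"][2]-yaw+180)%360)-180)
    print("t",round(s["time_s"],1),"tcp",s["tcp_pos"].round(4),s["eef_rot"].round(1),"dp",d.round(1),"roll",round(ro,3),"F",s["contact_force"].round(1),"w",round(s["gripper_width"],4))
E
python3 - <<'E'
from h import *
c1=r.capture("scene"); c2=r.capture("side")
for p in [(217.6,229.4),(226.4,225.4),(242,257.4),(250,252)]: print(plane(c1,p,.089).round(4))
for p in [(388,147),(341.4,138.6),(346,134.6)]: print(plane(c2,p,.089).round(4))
print("mug",plane(c2,(190,280),0).round(3),plane(c1,(424,230),0).round(3))
go(.58,.36,.24,0)
E
```

```text
[ 0.4117 -0.2824  0.089 ]
[ 0.4135 -0.253   0.089 ]
[ 0.5583 -0.3036  0.089 ]
[ 0.5553 -0.2746  0.089 ]
[ 0.4029 -0.2756  0.089 ]
[ 0.549  -0.2683  0.089 ]
[ 0.5428 -0.294   0.089 ]
mug [0.736 0.302 0.   ] [0.762 0.25  0.   ]
t 0.5 tcp [0.1682 0.6537 0.2405] [180.   -0.  -14.4] dp [472.  181.8   0.5] roll -0.252 F [-0.2  1.  -1.2] w 0.0877
```

>>> send_rows(steps=[{"dp":[472,182,0],"roll":-0.25,"jaw":100},{"dp":[472,182,0],"roll":-0.25,"jaw":100},{"dp":[472,182,0],"roll":-0.25,"jaw":100},{"dp":[472,182,0],"roll":-0.25,"jaw":100},{"dp":[472,182,0],"roll":-0.25,"jaw":100}])

```text
time_s: 1.08
tcp_pos: [0.424, 0.4709, 0.2409]
eef_rot: [-180.0, -0.0, -0.1]
contact_force: [0.0, 0.1, 0.4]
gripper_width: 0.0879
gripper_force: 0.0
```

```bash
python3 -c "
from h import *
go(.54,.36,.24,0)"
```

```text
t 1.1 tcp [0.424  0.4709 0.2409] [-1.8e+02 -0.0e+00 -1.0e-01] dp [116.2 110.7   0.9] roll -0.001 F [0.  0.1 0.4] w 0.0879
```

>>> send_rows(steps=[{"dp":[156,111,20],"roll":0},{"dp":[156,111,20],"roll":0},{"dp":[156,111,20],"roll":0},{"dp":[156,111,20],"roll":0},{"dp":[156,111,20],"roll":0}])

```text
invalid input
```

Run:
```python
from h import *
c=r.capture("wrist"); im=c["image"]; cv2.imwrite("pics/w1.png",im)
go(.58,.36,.04,0)
```

```text
t 1.1 tcp [0.4285 0.4666 0.2408] [ 1.799e+02 -1.000e-01 -3.000e-01] dp [151.8 105.6 201.1] roll -0.005 F [ 1.6 -0.2  1.5] w 0.0877
```

View pics/w1.png

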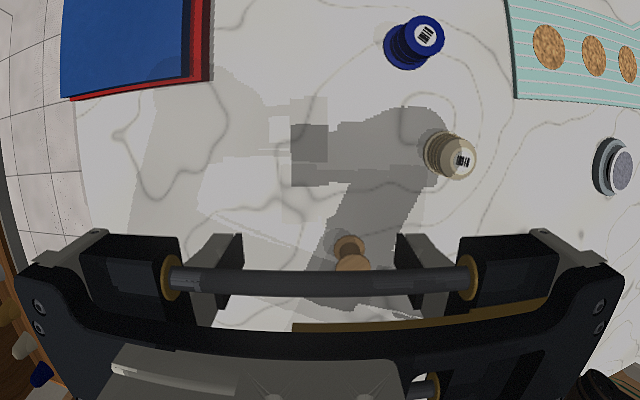

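The wrist view shows the cobalt label at about (427,36), the ivory one at (463,160), the plate at (620,168) and the discs at top right. Rows need a jaw value.

>>> send_rows(steps=[{"dp":[100,106,10],"roll":0,"jaw":100},{"dp":[100,106,10],"roll":0,"jaw":100},{"dp":[100,106,10],"roll":0,"jaw":100},{"dp":[100,106,10],"roll":0,"jaw":100},{"dp":[100,106,10],"roll":0,"jaw":100}])

```text
time_s: 1.75
tcp_pos: [0.522, 0.3666, 0.2307]
eef_rot: [-180.0, -0.0, -0.1]
contact_force: [-0.8, 0.6, 0.3]
gripper_width: 0.0875
gripper_force: 0.0
```

```bash
cat >> h.py <<'E'
def label(c,guess,z,rad=40):
    # bright unsaturated label disc near projected guess (fisheye projection)
    R=cv2.Rodrigues(np.array(c["rvec"],float))[0]; v=R@np.array(guess+(z,))+np.array(c["tvec"]).ravel(); v/=np.linalg.norm(v)
    t=np.arccos(v[2]); f=c["K"][0,0]; p=np.array([c["K"][0,2],c["K"][1,2]])+f*t*v[:2]/np.hypot(*v[:2])
    return p
E
python3 - <<'E'
from h import *
c=r.capture("wrist"); im=c["image"]; cv2.imwrite("pics/w2.png",im)
for n,g,z in [("mid",(.58,.36),.076),("short",(.451,.30),.06),("plate",(.443,-.045),.04),("d0",(.616,.138),.012),("d1",(.627,.028),.012),("d2",(.637,-.081),.012)]: print(n,label(c,g,z).round(1))
for ct,s in blobs(im,(105,110,20),(130,255,255),150)[0]: print("blue",ct,s)
for ct,s in blobs(im,(5,60,80),(25,255,255),150,(320,0,640,230))[0]: print("disc",ct,s,plane(c,ct,.012,True).round(4))
go(.58,.36,.04,0)
E
```

```text
mid [325.9 127.2]
short [377.8 242.6]
plate [579.5 230.8]
d0 [496. 104.]
d1 [555.5 105.7]
d2 [599.2 109.1]
blue [ 68.4 112.9] [   15    47   106   125 10819]
blue [322.  120.4] [ 298   98   49   51 1310]
blue [ 32.9 390.3] [ 20 379  25  21 301]
disc [495.5 103.3] [ 475   78   42   52 1706] [0.6168 0.1388 0.012 ]
disc [554.9 105.3] [ 540   83   31   46 1146] [0.6274 0.0293 0.012 ]
disc [599.  108.5] [588  88  23  42 766] [ 0.6379 -0.0803  0.012 ]
t 1.8 tcp [0.5218 0.3669 0.2307] [-180.   -0.   -0.] dp [ 58.2   6.9 190.7] roll -0.001 F [ 0.2 -0.5 -0.1] w 0.0875
```

View pics/w2.png

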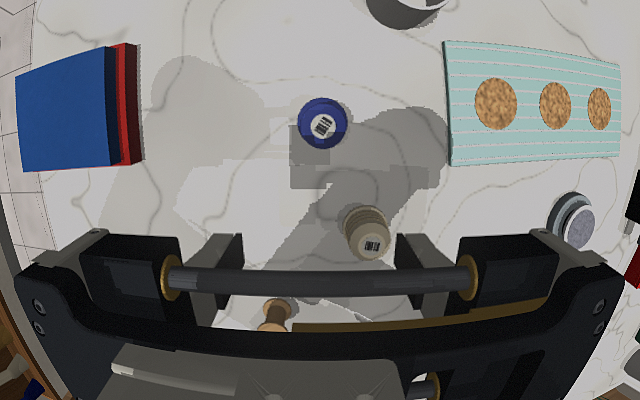

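Calibration agrees. The cobalt label is at about (322,125), the ivory label at (372,246), the plate felt at (579,227).

Run:
```python
from h import *
c=r.capture("wrist")
im=c["image"]
for n,p,z in [("mid",(322.5,125.5),.076),("short",(372,246),.06),("plate",(579,227),.04)]: print(n,plane(c,p,z,True).round(4))
b,m=blobs(im,(0,0,120),(180,90,255),20,(306,110,340,142)); print(b)
```

```text
mid [0.5814 0.3636 0.076 ]
short [0.4467 0.3067 0.06  ]
plate [ 0.4498 -0.0409  0.04  ]
[(array([322.3, 124.4]), array([310, 113,  26,  26, 329], dtype=int32))]
```

>>> send_rows(steps=[{"dp":[59.5,5,60],"roll":0,"jaw":100},{"dp":[59.5,5,80],"roll":0,"jaw":100},{"dp":[59.5,5,130],"roll":0,"jaw":100},{"dp":[59.5,5,170],"roll":0,"jaw":100},{"dp":[59.5,5,190],"roll":0,"jaw":100}], newtons=40)

```text
time_s: 2.48
tcp_pos: [0.5802, 0.3611, 0.0378]
eef_rot: [179.9, 0.1, -0.0]
contact_force: [-0.0, -0.0, 0.2]
gripper_width: 0.0876
gripper_force: 0.0
```

>>> send_rows(steps=[{"dp":[0,0,0],"roll":0,"jaw":40},{"dp":[0,0,0],"roll":0,"jaw":40},{"dp":[0,0,0],"roll":0,"jaw":40},{"dp":[0,0,0],"roll":0,"jaw":40},{"dp":[0,0,0],"roll":0,"jaw":40}])

```text
time_s: 3.1
tcp_pos: [0.5822, 0.3613, 0.0414]
eef_rot: [-179.9, -0.1, -0.1]
contact_force: [-0.9, 0.4, 2.7]
gripper_width: 0.0444
gripper_force: 40.0
```

```bash
python3 -c "
from h import *
c=r.capture('wrist');print(r.get_state()['gripper_force']); cv2.imwrite('pics/w3.png',c['image'])
go(.58,.36,.04,0)"
```

```text
40.008980222046375
t 3.1 tcp [0.5822 0.3614 0.0414] [-1.799e+02 -1.000e-01 -1.000e-01] dp [-2.2  1.4  1.4] roll -0.002 F [-0.4  0.8  3.4] w 0.0447
```

>>> send_rows(steps=[{"dp":[0,0,-40],"roll":0,"jaw":30},{"dp":[0,0,-90],"roll":0,"jaw":30},{"dp":[0,0,-110],"roll":0,"jaw":30},{"dp":[0,0,-110],"roll":0,"jaw":30}])

```text
time_s: 3.65
tcp_pos: [0.5824, 0.3614, 0.1524]
eef_rot: [-179.9, -0.1, -0.1]
contact_force: [0.3, 0.3, -2.6]
gripper_width: 0.0446
gripper_force: 40.0
```

Run:
```python
from h import *
c=r.capture('wrist'); im=c["image"]; cv2.imwrite('pics/w4.png',im)
s=r.get_state(); x,y,z=s["tcp_pos"]
print(label(c,(x,y),z+.036))
go(.444,-.044,z,0)
```

```text
[320.54559424 299.07404126]
t 3.7 tcp [0.5816 0.3607 0.1506] [-1.8e+02  0.0e+00 -1.0e-01] dp [-1.368e+02  4.050e+02 -3.000e-01] roll -0.002 F [-0.3 -0.7 -2.1] w 0.0449
```

View pics/w4.png

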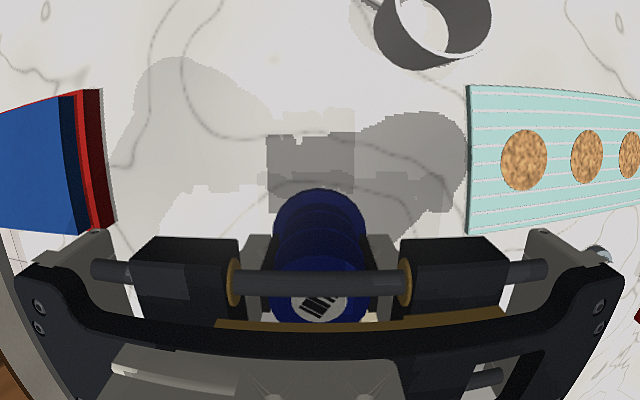

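The wrist view shows the thimble upright and centred in the pads (label about (321,301), expected (320.5,299)).

>>> send_rows(steps=[{"dp":[-100,305,0],"roll":0,"jaw":30},{"dp":[-100,305,0],"roll":0,"jaw":30},{"dp":[-100,305,0],"roll":0,"jaw":30},{"dp":[-100,305,0],"roll":0,"jaw":30},{"dp":[-100,305,0],"roll":0,"jaw":30}])

```text
time_s: 4.32
tcp_pos: [0.482, 0.0619, 0.1489]
eef_rot: [179.9, 0.1, -0.1]
contact_force: [1.0, -0.6, -0.8]
gripper_width: 0.0449
gripper_force: 40.0
```

>>> send_rows(steps=[{"dp":[-90,30,0],"roll":0,"jaw":30},{"dp":[-90,30,0],"roll":0,"jaw":30},{"dp":[-90,30,0],"roll":0,"jaw":30}])

```text
time_s: 4.7
tcp_pos: [0.391, 0.0327, 0.1494]
eef_rot: [180.0, 0.1, -0.1]
contact_force: [0.3, 0.4, -1.9]
gripper_width: 0.0449
gripper_force: 40.0
```

Run:
```python
from h import *
c=r.capture('wrist'); im=c["image"]; cv2.imwrite('pics/w5.png',im)
for g in [(.444,-.044),(.449,-.041)]: print(label(c,g,.04))
go(.444,-.044,.15,0)
```

```text
[409.95299067 138.22263725]
[406.83225855 132.21351628]
t 4.8 tcp [0.3928 0.0336 0.1499] [ 1.8e+02  0.0e+00 -1.0e-01] dp [51.4 77.5 -0.1] roll -0.002 F [ 0.7 -0.4 -1.2] w 0.0447
```

View pics/w5.png

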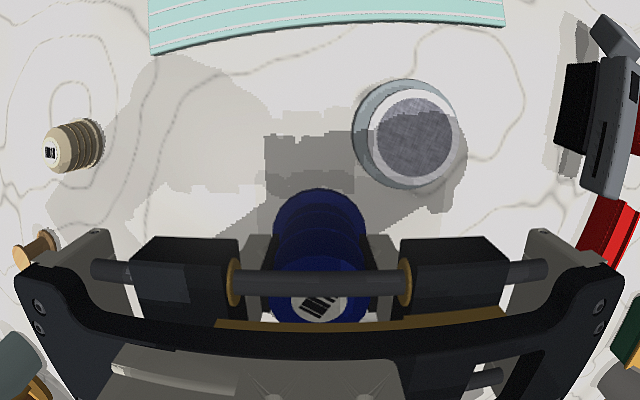

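Felt circle centred at about (413,137.5), close to the expected (410,138).

Run:
```python
from h import *
c=r.capture('wrist'); s=blobs(c["image"],(0,0,60),(180,60,165),800,(350,75,470,195))[0]
print(s, plane(c,(413.3,137.5),.04,True))
go(.4445,-.0465,.09,0)
```

```text
[(array([404.8, 148.5]), array([ 350,   80,  119,  115, 9535], dtype=int32))] [ 0.44666226 -0.04610215  0.04      ]
t 4.8 tcp [0.3938 0.0342 0.1501] [ 1.8e+02  0.0e+00 -1.0e-01] dp [50.9 80.6 60.1] roll -0.002 F [ 0.   0.1 -1. ] w 0.0444
```

>>> send_rows(steps=[{"dp":[52.5,79.5,0],"roll":0,"jaw":30},{"dp":[52.5,79.5,20],"roll":0,"jaw":30},{"dp":[52.5,79.5,62],"roll":0,"jaw":30},{"dp":[52.5,79.5,70],"roll":0,"jaw":30},{"dp":[52.5,79.5,74],"roll":0,"jaw":30}], newtons=55)

```text
time_s: 5.42
tcp_pos: [0.4459, -0.0456, 0.0764]
eef_rot: [179.9, 0.2, -0.1]
contact_force: [-3.3, -3.5, 6.4]
gripper_width: 0.0448
gripper_force: 55.0
```

>>> send_rows(steps=[{"dp":[0,0,3],"roll":0,"jaw":30},{"dp":[0,0,5],"roll":0,"jaw":30},{"dp":[0,0,6],"roll":0,"jaw":30}])

```text
time_s: 5.8
tcp_pos: [0.4461, -0.0454, 0.072]
eef_rot: [180.0, 0.0, -0.0]
contact_force: [-4.1, -4.2, 8.3]
gripper_width: 0.0444
gripper_force: 55.0
```

>>> send_rows(steps=[{"dp":[0,0,1.5],"roll":0,"jaw":30},{"dp":[0,0,3],"roll":0,"jaw":30},{"dp":[0,0,3],"roll":0,"jaw":30}])

```text
time_s: 6.18
tcp_pos: [0.4463, -0.0454, 0.0711]
eef_rot: [179.9, -0.0, 0.0]
contact_force: [-14.8, -1.3, 39.2]
gripper_width: 0.0443
gripper_force: 55.1
```

>>> send_rows(steps=[{"dp":[0,0,-1],"roll":0,"jaw":30},{"dp":[0,0,-1],"roll":0,"jaw":30},{"dp":[0,0,-1],"roll":0,"jaw":30},{"dp":[0,0,-1],"roll":0,"jaw":30},{"dp":[0,0,-1],"roll":0,"jaw":30}])

```text
time_s: 6.8
tcp_pos: [0.4462, -0.0454, 0.0712]
eef_rot: [180.0, -0.0, 0.0]
contact_force: [-9.4, -3.0, 24.3]
gripper_width: 0.0446
gripper_force: 55.1
```

>>> send_rows(steps=[{"dp":[0,0,0],"roll":0,"jaw":30},{"dp":[0,0,0],"roll":0,"jaw":30},{"dp":[0,0,0],"roll":0,"jaw":30},{"dp":[0,0,0],"roll":0,"jaw":30},{"dp":[0,0,0],"roll":0,"jaw":30}])

```text
time_s: 7.42
tcp_pos: [0.4462, -0.0454, 0.0712]
eef_rot: [180.0, -0.0, 0.0]
contact_force: [-9.6, -3.8, 24.6]
gripper_width: 0.0446
gripper_force: 55.1
```

>>> send_rows(steps=[{"dp":[0,0,-10],"roll":0,"jaw":30},{"dp":[0,0,-30],"roll":0,"jaw":30},{"dp":[0,0,-70],"roll":0,"jaw":30},{"dp":[0,0,-80],"roll":0,"jaw":30},{"dp":[0,0,-80],"roll":0,"jaw":30}])

```text
time_s: 8.05
tcp_pos: [0.447, -0.0446, 0.1497]
eef_rot: [-179.9, -0.2, -0.1]
contact_force: [-0.4, -0.4, -2.3]
gripper_width: 0.0444
gripper_force: 55.0
```

Run:
```python
from h import *
c=r.capture('side'); im=c["image"]; cv2.imwrite('pics/s6.png',im)
for ct,s in blobs(im,(5,60,80),(25,255,255),60,(220,165,330,275))[0]: print("disc",ct,s[4])
go(.637,-.081,.15,0)
```

```text
disc [291.8 188.1] 265
disc [278.9 213.2] 324
disc [264.1 242.4] 402
t 8.1 tcp [ 0.4462 -0.0449  0.1487] [-1.8e+02 -0.0e+00 -1.0e-01] dp [190.8  35.8  -1.2] roll -0.001 F [ 0.6 -0.2 -2.7] w 0.0444
```

>>> send_rows(steps=[{"dp":[190.5,36,0],"roll":0,"jaw":30},{"dp":[190.5,36,0],"roll":0,"jaw":30},{"dp":[190.5,36,0],"roll":0,"jaw":30},{"dp":[190.5,36,20],"roll":0,"jaw":30},{"dp":[190.5,36,60],"roll":0,"jaw":30}])

```text
time_s: 8.72
tcp_pos: [0.6375, -0.0818, 0.0867]
eef_rot: [-180.0, -0.0, -0.1]
contact_force: [-0.1, 0.5, -2.8]
gripper_width: 0.0445
gripper_force: 55.0
```

```bash
python3 -c "
from h import *
go(.637,-.0807,.053,0)"
```

```text
t 8.7 tcp [ 0.6375 -0.0818  0.0867] [-1.8e+02 -0.0e+00 -1.0e-01] dp [-0.5 -1.1 33.7] roll -0.002 F [-0.1  0.5 -2.8] w 0.0445
```

>>> send_rows(steps=[{"dp":[-0.5,-1,20],"roll":0,"jaw":30},{"dp":[-0.5,-1,30],"roll":0,"jaw":30},{"dp":[-0.5,-1,32],"roll":0,"jaw":30},{"dp":[-0.5,-1,33],"roll":0,"jaw":30},{"dp":[-0.5,-1,33],"roll":0,"jaw":30}])

```text
time_s: 9.35
tcp_pos: [0.6367, -0.0806, 0.0565]
eef_rot: [-180.0, -0.1, -0.1]
contact_force: [-0.7, 0.1, -2.1]
gripper_width: 0.0445
gripper_force: 55.0
```

>>> send_rows(steps=[{"dp":[0,0,1.5],"roll":0,"jaw":30},{"dp":[0,0,3],"roll":0,"jaw":30},{"dp":[0,0,3],"roll":0,"jaw":30}])

```text
time_s: 9.72
tcp_pos: [0.6364, -0.0807, 0.0534]
eef_rot: [180.0, -0.0, -0.1]
contact_force: [-1.5, 0.9, 5.0]
gripper_width: 0.0446
gripper_force: 55.0
```

Contact; release (opening slightly first), then rise.

>>> send_rows(steps=[{"dp":[0,0,0],"roll":0,"jaw":58},{"dp":[0,0,0],"roll":0,"jaw":75},{"dp":[0,0,0],"roll":0,"jaw":90},{"dp":[0,0,0],"roll":0,"jaw":90}])

```text
time_s: 10.22
tcp_pos: [0.6362, -0.0807, 0.0524]
eef_rot: [180.0, 0.0, -0.1]
contact_force: [-0.5, 0.1, -0.5]
gripper_width: 0.075
gripper_force: 0.0
```

>>> send_rows(steps=[{"dp":[0,0,-30],"roll":0,"jaw":100},{"dp":[0,0,-80],"roll":0,"jaw":100},{"dp":[-30,-40,-130],"roll":0,"jaw":100},{"dp":[-60,-90,-150],"roll":0,"jaw":100},{"dp":[-90,-150,-150],"roll":0,"jaw":100}])

```text
time_s: 10.85
tcp_pos: [0.5515, 0.0611, 0.2046]
eef_rot: [-179.9, -0.2, -0.2]
contact_force: [1.1, 2.8, -0.8]
gripper_width: 0.0876
gripper_force: 0.0
```

Run:
```python
from h import *
for n in ("scene","side"):
    c=r.capture(n); im=c["image"]
    roi=(200,130,460,290) if n=="scene" else (180,140,400,360)
    for ct,s in blobs(im,(108,110,15),(130,255,255),80,roi)[0]: print(n,"blue",ct,s,plane(c,ct,.05).round(4))
    print(label.__name__, proj(c,(.637,-.081,.088)))
cv2.imwrite("pics/s7.png",cv2.resize(np.hstack([r.capture("side")["image"][150:350,190:390],r.capture("scene")["image"][130:330,250:450]]),(800,400)))
go(.45,.303,.2,0)
```

```text
scene blue [452.9 150.5] [441 140  19  21 200] [0.5747 0.6727 0.05  ]
label [321.95381043 235.38796734]
side blue [296.4 186.6] [290 176  13  19 133] [ 0.6078 -0.0528  0.05  ]
label [290.35401663 168.08455844]
t 11.1 tcp [0.551  0.0611 0.2028] [-1.8e+02 -1.0e-01  1.0e-01] dp [-100.7 -242.     2.8] roll 0.001 F [ 0.7 -0.7  0.6] w 0.0875
```

View pics/s7.png

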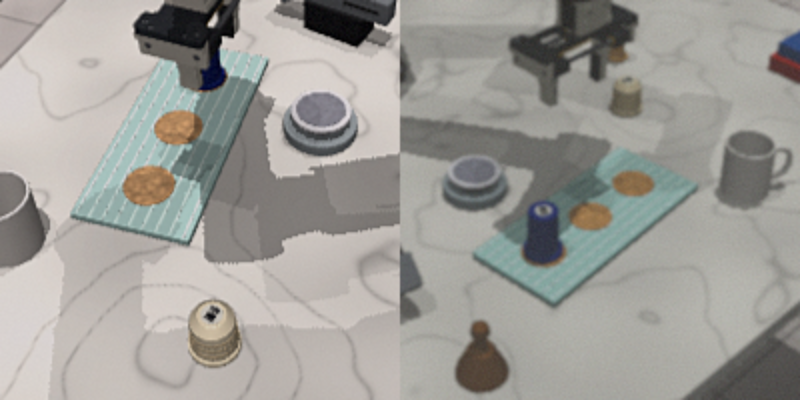

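Cobalt stands on disc2 (scene label at (322,234.5), predicted (322,235)). The ivory label is at side (296,306.5), unmoved.

>>> send_rows(steps=[{"dp":[-145,-232,20],"roll":0,"jaw":100},{"dp":[-145,-232,20],"roll":0,"jaw":100},{"dp":[-145,-232,20],"roll":0,"jaw":100},{"dp":[-145,-232,20],"roll":0,"jaw":100},{"dp":[-145,-232,20],"roll":0,"jaw":100}])

```text
time_s: 11.68
tcp_pos: [0.4061, 0.2936, 0.1817]
eef_rot: [180.0, 0.0, -0.0]
contact_force: [0.8, -0.2, 0.5]
gripper_width: 0.0875
gripper_force: 0.0
```

Run:
```python
from h import *
c=r.capture("side"); print(plane(c,(296,306.7),.06))
c=r.capture("wrist"); im=c["image"]; p=label(c,(.449,.303),.06); print(p)
x,y=p.astype(int)
b,m=blobs(im,(0,0,150),(180,45,255),40,(x-30,y-25,x+30,y+25))
for ct,s in b: print(ct,s,plane(c,ct,.06,True))
cv2.imwrite("pics/w8.png",cv2.resize(im[y-60:y+60,x-80:x+80],(640,480))); print(x-80,y-60)
go(.45,.303,.2,0)
```

```text
[0.4463325  0.30703121 0.06      ]
[309.37664036 146.77573239]
[282.8 124.6] [279 121  12  11  78] [0.46849043 0.32567238 0.06      ]
[305.5 137.9] [289 131  30  20 278] [0.45674327 0.3062855  0.06      ]
229 86
t 11.8 tcp [0.4065 0.2934 0.1817] [180.   0.  -0.] dp [ 43.5  -9.6 -18.4] roll -0.0 F [ 0.4 -0.1  0.9] w 0.0877
```

View pics/w8.png

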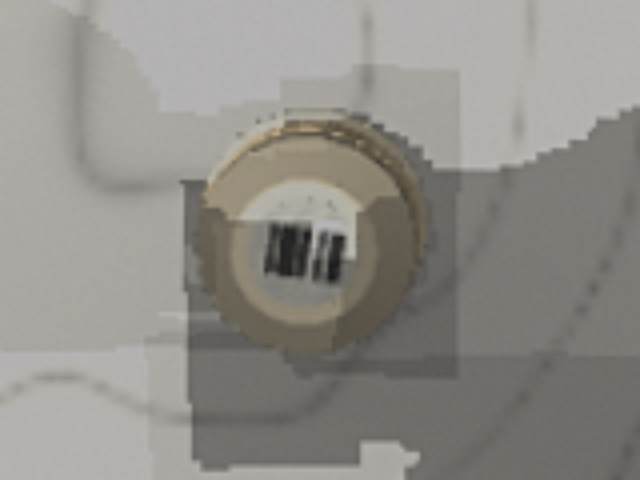

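The ivory label is at about (305.7,148.3) in the wrist image, giving roughly (0.4475, 0.306).

>>> send_rows(steps=[{"dp":[41,-12.5,20],"roll":0,"jaw":100},{"dp":[41,-12.5,60],"roll":0,"jaw":100},{"dp":[41,-12.5,110],"roll":0,"jaw":100},{"dp":[41,-12.5,140],"roll":0,"jaw":100},{"dp":[41,-12.5,151],"roll":0,"jaw":100}], newtons=50)

```text
time_s: 12.4
tcp_pos: [0.4481, 0.3023, 0.0291]
eef_rot: [179.8, 0.1, -0.2]
contact_force: [0.1, 0.4, -0.1]
gripper_width: 0.0877
gripper_force: 0.0
```

>>> send_rows(steps=[{"dp":[0,0,0],"roll":0,"jaw":40},{"dp":[0,0,0],"roll":0,"jaw":40},{"dp":[0,0,0],"roll":0,"jaw":40},{"dp":[0,0,0],"roll":0,"jaw":40},{"dp":[0,0,0],"roll":0,"jaw":40}])

```text
time_s: 13.02
tcp_pos: [0.4481, 0.3053, 0.0321]
eef_rot: [-179.9, -0.1, -0.1]
contact_force: [-1.0, 0.1, 6.2]
gripper_width: 0.0508
gripper_force: 50.1
```

>>> send_rows(steps=[{"dp":[0,0,0],"roll":0,"jaw":35},{"dp":[0,0,-60],"roll":0,"jaw":35},{"dp":[0,0,-110],"roll":0,"jaw":35},{"dp":[0,0,-120],"roll":0,"jaw":35},{"dp":[0,0,-120],"roll":0,"jaw":35}])

```text
time_s: 13.65
tcp_pos: [0.4476, 0.3047, 0.1515]
eef_rot: [-179.9, -0.0, -0.1]
contact_force: [-0.2, -0.7, -1.7]
gripper_width: 0.0512
gripper_force: 49.9
```

Run:
```python
from h import *
c=r.capture("wrist"); im=c["image"]; cv2.imwrite("pics/w9.png",im[150:350,160:480])
x,y,z=r.get_state()["tcp_pos"]; print(label(c,(x,y),z+.03)-(160,150))
go(.4455,-.0455,.15,0)
```

```text
[160.38775083 141.6765699 ]
t 13.7 tcp [0.4471 0.3042 0.1503] [ 1.8e+02  1.0e-01 -1.0e-01] dp [ -0.9 349.7   0.5] roll -0.002 F [ 0.1  0.5 -2.3] w 0.0509
```

View pics/w9.png

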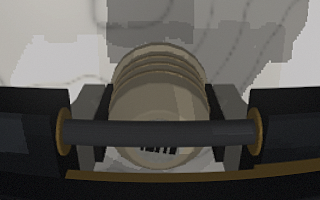

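The ivory thimble is upright and centred in the grip (label about (158,145) in the crop, expected (160,142)).

>>> send_rows(steps=[{"dp":[-1,300,0],"roll":0,"jaw":35},{"dp":[-1,300,0],"roll":0,"jaw":35},{"dp":[-1,300,0],"roll":0,"jaw":35},{"dp":[-1,300,0],"roll":0,"jaw":35},{"dp":[-1,300,0],"roll":0,"jaw":35}])

```text
time_s: 14.32
tcp_pos: [0.4446, 0.0022, 0.1496]
eef_rot: [179.9, 0.2, -0.1]
contact_force: [0.2, 0.6, -0.3]
gripper_width: 0.051
gripper_force: 49.9
```

>>> send_rows(steps=[{"dp":[-1,50,0],"roll":0,"jaw":35},{"dp":[-1,50,20],"roll":0,"jaw":35},{"dp":[-1,50,50],"roll":0,"jaw":35},{"dp":[-1,50,70],"roll":0,"jaw":35},{"dp":[-1,50,74],"roll":0,"jaw":35}])

```text
time_s: 14.95
tcp_pos: [0.443, -0.046, 0.0747]
eef_rot: [179.9, 0.3, -0.1]
contact_force: [0.1, -0.5, -0.1]
gripper_width: 0.0511
gripper_force: 49.9
```

```bash
python3 -c "
from h import *
go(.4455,-.0455,.062,0)"
```

```text
t 14.9 tcp [ 0.443  -0.046   0.0747] [ 1.799e+02  3.000e-01 -1.000e-01] dp [ 2.6 -0.6 12.7] roll -0.002 F [ 0.1 -0.5 -0.1] w 0.0511
```

>>> send_rows(steps=[{"dp":[1,0,2],"roll":0,"jaw":35},{"dp":[1,0,7],"roll":0,"jaw":35},{"dp":[1,0,11],"roll":0,"jaw":35},{"dp":[1,0,13],"roll":0,"jaw":35},{"dp":[1,0,13],"roll":0,"jaw":35}])

```text
time_s: 15.58
tcp_pos: [0.4468, -0.0452, 0.0649]
eef_rot: [-180.0, -0.1, -0.1]
contact_force: [-2.1, 0.1, 6.2]
gripper_width: 0.0513
gripper_force: 50.1
```

>>> send_rows(steps=[{"dp":[0,0,2],"roll":0,"jaw":35},{"dp":[0,0,3],"roll":0,"jaw":35},{"dp":[0,0,4],"roll":0,"jaw":35},{"dp":[0,0,4],"roll":0,"jaw":35}])

```text
time_s: 16.08
tcp_pos: [0.4469, -0.0452, 0.0619]
eef_rot: [-180.0, -0.1, -0.1]
contact_force: [-6.5, 0.9, 20.8]
gripper_width: 0.0514
gripper_force: 50.5
```

Hard stop reached (20.8 N); hold, then lift.

>>> send_rows(steps=[{"dp":[0,0,0.5],"roll":0,"jaw":35},{"dp":[0,0,0.5],"roll":0,"jaw":35},{"dp":[0,0,0.5],"roll":0,"jaw":35},{"dp":[0,0,0.5],"roll":0,"jaw":35},{"dp":[0,0,0.5],"roll":0,"jaw":35}])

```text
time_s: 16.7
tcp_pos: [0.4469, -0.0452, 0.0619]
eef_rot: [-180.0, -0.1, -0.0]
contact_force: [-7.7, 2.8, 27.4]
gripper_width: 0.0509
gripper_force: 50.6
```

>>> send_rows(steps=[{"dp":[0,0,0],"roll":0,"jaw":35},{"dp":[0,0,0],"roll":0,"jaw":35},{"dp":[0,0,0],"roll":0,"jaw":35},{"dp":[0,0,0],"roll":0,"jaw":35}])

```text
time_s: 17.2
tcp_pos: [0.4469, -0.0452, 0.0619]
eef_rot: [-180.0, -0.1, -0.1]
contact_force: [-8.5, 1.6, 26.4]
gripper_width: 0.0511
gripper_force: 50.6
```

>>> send_rows(steps=[{"dp":[0,0,-10],"roll":0,"jaw":35},{"dp":[0,0,-40],"roll":0,"jaw":35},{"dp":[0,0,-80],"roll":0,"jaw":35},{"dp":[0,-40,-88],"roll":0,"jaw":35},{"dp":[40,-80,-88],"roll":0,"jaw":35}])

```text
time_s: 17.82
tcp_pos: [0.4856, 0.0353, 0.1496]
eef_rot: [-179.9, -0.2, -0.2]
contact_force: [1.6, 0.8, -0.4]
gripper_width: 0.0512
gripper_force: 49.9
```

Run:
```python
from h import *
c=r.capture("wrist"); im=c["image"]; cv2.imwrite("pics/w10.png",im)
for ct,s in blobs(im,(5,60,80),(25,255,255),150,(200,0,640,200))[0]: print("disc",ct,s,plane(c,ct,.012,True).round(4))
for ct,s in blobs(im,(105,110,20),(130,255,255),150)[0]: print("blue",ct,s)
print(label(c,(.637,-.081),.088))
go(.616,.1385,.1,0)
```

```text
disc [427.5  32.6] [409   3  63  67 418] [ 0.6388 -0.0657  0.012 ]
disc [326.9  38.8] [ 290    4   75   71 4191] [0.6266 0.0283 0.012 ]
disc [218.7  54.9] [ 200   22   44   69 2520] [0.6162 0.1279 0.012 ]
blue [453.8  32.9] [ 413    0   92   68 3889]
[480.20421799  17.23525692]
t 17.9 tcp [0.4924 0.0397 0.1494] [-179.9   -0.4    0. ] dp [123.3 -98.6  50.5] roll 0.0 F [9.8 6.1 3.4] w 0.0513
```

>>> send_rows(steps=[{"dp":[127,-101,0],"roll":0,"jaw":35},{"dp":[127,-101,0],"roll":0,"jaw":35},{"dp":[127,-101,20],"roll":0,"jaw":35},{"dp":[127,-101,60],"roll":0,"jaw":35},{"dp":[127,-101,60],"roll":0,"jaw":35}])

```text
time_s: 18.5
tcp_pos: [0.611, 0.1344, 0.0841]
eef_rot: [179.8, 0.4, -0.1]
contact_force: [0.1, -0.2, -1.2]
gripper_width: 0.0512
gripper_force: 49.9
```

Run:
```python
from h import *
go(.6165,.1383,.045,0)
```

```text
t 18.5 tcp [0.611  0.1344 0.0841] [ 1.798e+02  4.000e-01 -1.000e-01] dp [ 5.7 -4.  39.1] roll -0.002 F [ 0.1 -0.2 -1.2] w 0.0512
```

>>> send_rows(steps=[{"dp":[3,-3,20],"roll":0,"jaw":35},{"dp":[3,-3,35],"roll":0,"jaw":35},{"dp":[3,-3,37],"roll":0,"jaw":35},{"dp":[3,-3,37],"roll":0,"jaw":35},{"dp":[3,-3,37],"roll":0,"jaw":35}])

```text
time_s: 19.12
tcp_pos: [0.6169, 0.1384, 0.0515]
eef_rot: [-180.0, -0.1, -0.1]
contact_force: [0.1, 0.1, 0.2]
gripper_width: 0.0511
gripper_force: 49.9
```

Run:
```python
from h import *
go(.6165,.1383,.045,0)
```

```text
t 19.1 tcp [0.6169 0.1384 0.0515] [-1.8e+02 -1.0e-01 -1.0e-01] dp [-0.4  0.1  6.5] roll -0.002 F [0.1 0.1 0.2] w 0.0511
```

>>> send_rows(steps=[{"dp":[0,0,4],"roll":0,"jaw":35},{"dp":[0,0,6.5],"roll":0,"jaw":35},{"dp":[0,0,7],"roll":0,"jaw":35},{"dp":[0,0,7],"roll":0,"jaw":35}])

```text
time_s: 19.62
tcp_pos: [0.6164, 0.1383, 0.0442]
eef_rot: [180.0, -0.0, -0.1]
contact_force: [-3.2, -1.3, 4.0]
gripper_width: 0.0507
gripper_force: 50.1
```

>>> send_rows(steps=[{"dp":[0,0,0],"roll":0,"jaw":64},{"dp":[0,0,0],"roll":0,"jaw":80},{"dp":[0,0,0],"roll":0,"jaw":95},{"dp":[0,0,-30],"roll":0,"jaw":100},{"dp":[0,0,-80],"roll":0,"jaw":100}])

```text
time_s: 20.25
tcp_pos: [0.6152, 0.1378, 0.1225]
eef_rot: [179.9, 0.2, -0.1]
contact_force: [1.1, 0.8, 0.3]
gripper_width: 0.0863
gripper_force: 0.0
```

>>> send_rows(steps=[{"dp":[0,0,-60],"roll":0,"jaw":100},{"dp":[-60,100,-110],"roll":0,"jaw":100},{"dp":[-120,160,-110],"roll":0,"jaw":100},{"dp":[-170,200,-110],"roll":0,"jaw":100},{"dp":[-190,250,-110],"roll":0,"jaw":100}])

```text
time_s: 20.88
tcp_pos: [0.4662, -0.0544, 0.2298]
eef_rot: [-180.0, -0.1, -0.1]
contact_force: [1.7, -1.8, -0.3]
gripper_width: 0.0878
gripper_force: 0.0
```

Run:
```python
from h import *
go(.40,-.25,.235,0)
```

```text
t 20.9 tcp [ 0.4662 -0.0544  0.2298] [-1.8e+02 -1.0e-01 -1.0e-01] dp [-66.  195.6  -5.3] roll -0.001 F [ 1.7 -1.8 -0.3] w 0.0878
```

>>> send_rows(steps=[{"dp":[-55,200,0],"roll":0,"jaw":100},{"dp":[-55,200,0],"roll":0,"jaw":100},{"dp":[-55,200,0],"roll":0,"jaw":100},{"dp":[-55,200,0],"roll":0,"jaw":100},{"dp":[-55,200,0],"roll":0,"jaw":100}])

```text
time_s: 21.5
tcp_pos: [0.4117, -0.2546, 0.2292]
eef_rot: [-180.0, 0.0, -0.3]
contact_force: [-0.0, 0.4, 0.6]
gripper_width: 0.0873
gripper_force: 0.0
```

Run:
```python
from h import *
go(.40,-.25,.235,0)
c=r.capture("wrist"); cv2.imwrite("pics/w11.png",c["image"])
for g in [(.637,-.081),(.617,.138)]: print(label(c,g,.08))
s=r.capture("side")
a=s["image"][160:320,200:360]; b=cv2.resize(c["image"],(800,500))
cv2.imwrite("pics/s11.png",cv2.resize(a,(640,640))[:600])
```

```text
t 21.5 tcp [ 0.4117 -0.2546  0.2292] [-180.     0.    -0.3] dp [-11.7  -4.5  -5.8] roll -0.005 F [-0.   0.4  0.6] w 0.0873
[153.07236132 -16.80244497]
[25.72582204 44.39398561]
```

View pics/w11.png

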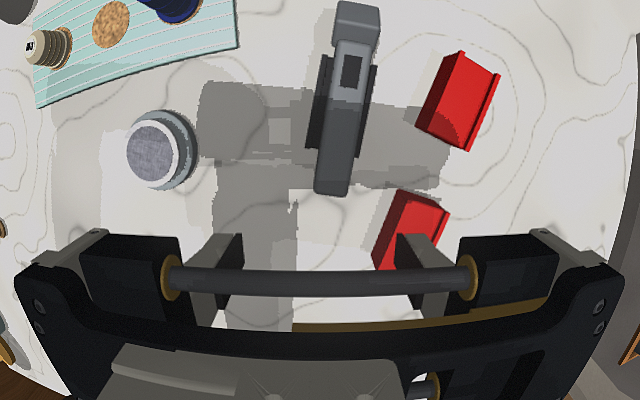

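The wrist view shows the scanner bar from tail (≈(332,192)) to bar front (≈(356,42)), with the black cradle beneath it. The ivory thimble is on disc0 and cobalt on disc2.

Run:
```python
from h import *
c=r.capture("wrist"); cv2.imwrite("pics/w12.png",cv2.resize(c["image"][0:210,290:400],None,fx=2.85,fy=2.85,interpolation=cv2.INTER_CUBIC))
```

```text
(no output)
```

View pics/w12.png

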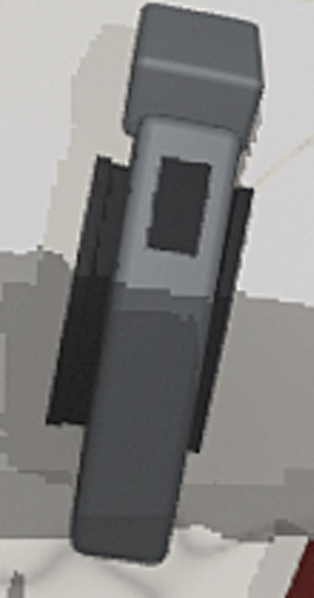

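Run:
```python
from h import *
c=r.capture("wrist"); print("cam",ray(c,(300,200))[0])
def q(x,y): return plane(c,(290+x/2.85,y/2.85),.089,True)[:2]
P={k:q(*v) for k,v in dict(fl=(143,118),fr=(243,128),tl=(78,515),tr=(172,518),tl2=(72,548),tr2=(163,562)).items()}
for k,v in P.items(): print(k,v.round(4))
f=(P["fl"]+P["fr"])/2; 
for t in ((P["tl"]+P["tr"])/2,(P["tl2"]+P["tr2"])/2):
    d=f-t; print("len",np.hypot(*d),"yaw",np.degrees(np.arctan2(d[1],d[0])),"front",f,"tail",t)
```

```text
cam [ 0.49090434 -0.25264202  0.37350397]
fl [ 0.5513 -0.2719]
fr [ 0.5493 -0.304 ]
tl [ 0.4209 -0.2512]
tr [ 0.4199 -0.2825]
tl2 [ 0.4095 -0.2491]
tr2 [ 0.4046 -0.2799]
len 0.1315831250148855 yaw -9.238842774097213 front [ 0.55030475 -0.28796511] tail [ 0.42042856 -0.26683939]
len 0.1451388028251687 yaw -9.30453061613854 front [ 0.55030475 -0.28796511] tail [ 0.40707554 -0.2644988 ]
```

>>> send_rows(steps=[{"dp":[92,26,40],"roll":0.157,"jaw":100},{"dp":[92,26,80],"roll":0.157,"jaw":100},{"dp":[92,26,100],"roll":0.157,"jaw":100},{"dp":[92,26,100],"roll":0.157,"jaw":100},{"dp":[92,26,100],"roll":0.157,"jaw":100}], newtons=30)

```text
time_s: 22.32
tcp_pos: [0.505, -0.279, 0.1306]
eef_rot: [180.0, -0.1, -9.0]
contact_force: [-0.3, -0.3, 0.8]
gripper_width: 0.0877
gripper_force: 0.0
```

Run:
```python
from h import *
go(.504,-.2804,.073,-9.2)
c=r.capture("wrist"); cv2.imwrite("pics/w13.png",c["image"])
```

```text
t 22.3 tcp [ 0.505  -0.279   0.1306] [ 1.8e+02 -1.0e-01 -9.0e+00] dp [-0.9  1.5 57.6] roll 0.003 F [-0.3 -0.3  0.8] w 0.0877
```

View pics/w13.png

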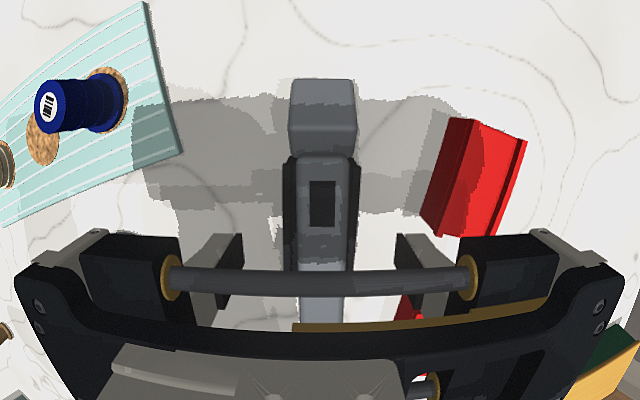

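The bar runs straight along the tool's x, centred at column 322 (principal column 319), so the grasp is aligned.

>>> send_rows(steps=[{"dp":[0,1,30],"roll":0,"jaw":90},{"dp":[0,1,50],"roll":0,"jaw":80},{"dp":[0,1,57],"roll":0,"jaw":70},{"dp":[0,1,57],"roll":0,"jaw":60},{"dp":[0,1,57],"roll":0,"jaw":55}])

```text
time_s: 23.0
tcp_pos: [0.5049, -0.2806, 0.0737]
eef_rot: [180.0, -0.1, -9.1]
contact_force: [-0.7, -0.1, 0.1]
gripper_width: 0.0502
gripper_force: 0.0
```

>>> send_rows(steps=[{"dp":[0,0,0],"roll":0,"jaw":45},{"dp":[0,0,0],"roll":0,"jaw":30},{"dp":[0,0,0],"roll":0,"jaw":25},{"dp":[0,0,0],"roll":0,"jaw":25},{"dp":[0,0,0],"roll":0,"jaw":25}])

```text
time_s: 23.62
tcp_pos: [0.5043, -0.2805, 0.0728]
eef_rot: [180.0, -0.0, -9.1]
contact_force: [-1.5, -0.1, 5.7]
gripper_width: 0.0338
gripper_force: 30.0
```

Run:
```python
from h import *
go(.504,-.2804,.073,-9.2)
```

```text
t 23.6 tcp [ 0.5043 -0.2805  0.0728] [180.   -0.   -9.1] dp [-0.3 -0.1 -0.2] roll 0.002 F [-1.5 -0.1  5.7] w 0.0338
```

>>> send_rows(steps=[{"dp":[0,0,-10],"roll":0,"jaw":25},{"dp":[0,0,-40],"roll":0,"jaw":25},{"dp":[0,0,-80],"roll":0,"jaw":25},{"dp":[0,0,-110],"roll":0,"jaw":25},{"dp":[0,0,-110],"roll":0,"jaw":25}])

```text
time_s: 24.25
tcp_pos: [0.5054, -0.2807, 0.1851]
eef_rot: [180.0, -0.3, -9.1]
contact_force: [-0.7, -0.0, -1.7]
gripper_width: 0.0341
gripper_force: 30.0
```

Run:
```python
from h import *
go(.5015,-.059,.1675,-9.1)
c=r.capture("wrist"); im=c["image"]; cv2.imwrite("pics/w14.png",im[60:340,200:440])
s=r.get_state(); R=Ro.from_euler("xyz",s["eef_rot"],degrees=True).as_matrix()
for sx in (12,15,18):
  o=[]
  for P in [(65-sx,0,-16.2),(118-sx,0,25)]: # bar front top, head? in tool frame (z down)
    w=s["tcp_pos"]+R@np.array(P)/1000; o.append((label(c,(w[0],w[1]),w[2])-(200,60)).round(1))
  print(sx,o)
for n in("scene","side"):
  c=r.capture(n); print(n,[proj(c,p).round(1) for p in [(.6365,-.0807,.088),(.6165,.1383,.072)]]); cv2.imwrite(f"pics/{n}14.png",c["image"])
```

```text
t 24.2 tcp [ 0.5054 -0.2807  0.1851] [180.   -0.3  -9.1] dp [ -38.9 -218.3   17.3] roll 0.0 F [-0.7 -0.  -1.7] w 0.0341
12 [array([118.7, 108.1]), array([118.8,  -1.5])]
15 [array([118.7, 114.9]), array([118.7,   3.9])]
18 [array([118.7, 121.7]), array([118.7,   9.2])]
scene [array([321.9, 235.3]), array([367.8, 206.2])]
side [array([290.5, 168.2]), array([261.3, 226.6])]
```

View pics/w14.png

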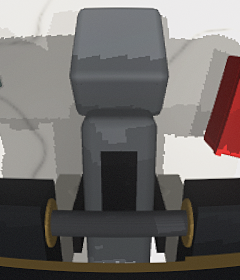

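The scanner hangs straight; the bar front at about row 112 matches a grasp at scanner x ≈ 15 mm. That was my 15th picture, one over the limit, so I will go on with numbers only.

>>> send_rows(steps=[{"dp":[-38,-218,0],"roll":0,"jaw":25},{"dp":[-38,-218,0],"roll":0,"jaw":25},{"dp":[-38,-218,0],"roll":0,"jaw":25},{"dp":[-38,-218,10],"roll":0,"jaw":25},{"dp":[-38,-218,17],"roll":0,"jaw":25}])

```text
time_s: 25.02
tcp_pos: [0.5002, -0.0572, 0.1639]
eef_rot: [180.0, 0.1, -8.9]
contact_force: [0.3, -0.5, -1.3]
gripper_width: 0.0342
gripper_force: 30.0
```

Run:
```python
from h import *
go(.5015,-.059,.1675,-9.1)
c=r.capture("scene")
for ct,s in blobs(c["image"],(0,0,165),(180,70,255),10,(355,195,380,216))[0]: print("short label",ct,s,plane(c,ct,.072))
c=r.capture("wrist"); im=c["image"]
for z,g in ((.088,(.6365,-.0807)),(.072,(.6165,.1383))):
    p=label(c,g,z); x,y=p.astype(int); print(p)
    for ct,s in blobs(im,(0,0,140),(180,60,255),30,(max(x-35,0),max(y-30,0),x+35,y+30))[0]: print(ct,s,plane(c,ct,z,True).round(4))
for ct,s in blobs(im,(105,110,20),(130,255,255),150)[0]: print("blue",ct,s)
```

```text
t 25.0 tcp [ 0.5002 -0.0572  0.1639] [ 1.8e+02  1.0e-01 -8.9e+00] dp [ 1.6  1.6 -3.6] roll 0.003 F [ 0.3 -0.5 -1.3] w 0.0342
short label [367.5 208.2] [363 203  10  10  58] [0.62304487 0.12976804 0.072     ]
short label [377.4 213.7] [376 212   4   4  14] [0.66333027 0.13047263 0.072     ]
[320.27555167  22.52773656]
[289.6  10.2] [285   0  20  35 233] [ 0.6496 -0.0611  0.088 ]
[349.3   8.8] [336   0  19  31 207] [ 0.6442 -0.1025  0.088 ]
[320.   24.2] [303   9  35  32 626] [ 0.6353 -0.0803  0.088 ]
[ 87.87355608 116.09603588]
[ 80.9 116.1] [  52   86   70   60 3400] [0.6191 0.1476 0.072 ]
blue [319.7  35.3] [ 288    0   64   68 2683]
```

>>> send_rows(steps=[{"dp":[1,1,-2],"roll":0,"jaw":25},{"dp":[1,1,-2],"roll":0,"jaw":25},{"dp":[1,1,-2],"roll":0,"jaw":25},{"dp":[1,1,-2],"roll":0,"jaw":25},{"dp":[1,1,-2],"roll":0,"jaw":25}])

```text
time_s: 25.75
tcp_pos: [0.5019, -0.0604, 0.1674]
eef_rot: [-180.0, -0.0, -9.1]
contact_force: [-0.7, 0.2, -2.2]
gripper_width: 0.0339
gripper_force: 30.0
```

>>> send_rows(steps=[{"dp":[0,0,0],"roll":0,"jaw":25},{"dp":[0,0,0],"roll":0,"jaw":25},{"dp":[0,0,0],"roll":0,"jaw":25},{"dp":[0,0,0],"roll":0,"jaw":25},{"dp":[0,0,0],"roll":0,"jaw":25}])

```text
time_s: 26.38
tcp_pos: [0.5019, -0.0603, 0.1673]
eef_rot: [180.0, 0.0, -9.1]
contact_force: [-0.2, -0.4, -2.7]
gripper_width: 0.0336
gripper_force: 30.0
```

Run:
```python
from h import *
def beam(tag,sx=15):
    s=r.get_state(); R=Ro.from_euler("xyz",s["eef_rot"],degrees=True).as_matrix()
    w=s["tcp_pos"]+R@np.array([105.7-sx,0,33.5])/1000; d=R@np.array([1,0,1])/2**.5
    v=np.array(tag)-w; print("dist",v@d,"off",np.linalg.norm(v-(v@d)*d), "tool-frame err",(R.T@(v-(v@d)*d)).round(4))
beam((.636,-.0805,.088)); go(.5015,-.059,.1675,-9.1)
open("h.py","a").write('''
def beam(tag,sx=15):
    s=r.get_state(); R=Ro.from_euler("xyz",s["eef_rot"],degrees=True).as_matrix()
    w=s["tcp_pos"]+R@np.array([105.7-sx,0,33.5])/1000; d=R@np.array([1,0,1])/2**.5
    v=np.array(tag)-w; print("dist",v@d,"off",np.linalg.norm(v-(v@d)*d), "tool-frame err",(R.T@(v-(v@d)*d)).round(4))
''')
```

```text
dist 0.06415065134116486 off 0.001372461957231585 tool-frame err [-0.0004 -0.0012  0.0004]
t 26.4 tcp [ 0.5019 -0.0603  0.1673] [180.    0.   -9.1] dp [-0.6 -1.2 -0.2] roll 0.0 F [-0.2 -0.4 -2.7] w 0.0336
```

>>> send_rows(steps=[{"dp":[0,-1,0],"roll":0,"jaw":25},{"dp":[0,-1,0],"roll":0,"jaw":25},{"dp":[0,-1,0],"roll":0,"jaw":25},{"dp":[0,-1,0],"roll":0,"jaw":25},{"dp":[0,-1,0],"roll":0,"jaw":25}])

```text
time_s: 27.0
tcp_pos: [0.5021, -0.0593, 0.1673]
eef_rot: [-180.0, -0.0, -9.1]
contact_force: [-0.5, 0.1, -2.4]
gripper_width: 0.0338
gripper_force: 30.0
```

>>> send_rows(steps=[{"dp":[0,0,0],"roll":0,"jaw":25},{"dp":[0,0,0],"roll":0,"jaw":25},{"dp":[0,0,0],"roll":0,"jaw":25},{"dp":[0,0,0],"roll":0,"jaw":25},{"dp":[0,0,0],"roll":0,"jaw":25}])

```text
time_s: 27.62
tcp_pos: [0.5021, -0.0593, 0.1673]
eef_rot: [180.0, 0.0, -9.1]
contact_force: [-0.6, 0.8, -1.8]
gripper_width: 0.0336
gripper_force: 30.0
```

>>> send_rows(steps=[{"dp":[0,0,0],"roll":0,"jaw":25},{"dp":[0,0,0],"roll":0,"jaw":25},{"dp":[0,0,0],"roll":0,"jaw":25},{"dp":[0,0,0],"roll":0,"jaw":25},{"dp":[0,0,0],"roll":0,"jaw":25}])

```text
time_s: 28.25
tcp_pos: [0.502, -0.0593, 0.1673]
eef_rot: [180.0, 0.0, -9.1]
contact_force: [-0.3, 0.0, -1.5]
gripper_width: 0.0338
gripper_force: 30.0
```

>>> send_rows(steps=[{"dp":[0,0,0],"roll":0,"jaw":25},{"dp":[0,0,0],"roll":0,"jaw":25},{"dp":[0,0,0],"roll":0,"jaw":25},{"dp":[0,0,0],"roll":0,"jaw":25},{"dp":[0,0,0],"roll":0,"jaw":25}])

```text
time_s: 28.88
tcp_pos: [0.5021, -0.0593, 0.1673]
eef_rot: [-180.0, -0.0, -9.1]
contact_force: [0.5, 0.2, -2.0]
gripper_width: 0.0332
gripper_force: 30.0
```

Run:
```python
from h import *
beam((.636,-.0805,.088)); go(.4815,.160,.1515,-9.1)
c=r.capture("wrist"); im=c["image"]
for z,g in ((.088,(.636,-.0805)),(.072,(.6165,.1383))):
    p=label(c,g,z); x,y=p.astype(int); print(p)
    for ct,s in blobs(im,(0,0,140),(180,60,255),30,(max(x-20,0),max(y-20,0),x+20,y+20))[0]: print(ct,s,plane(c,ct,z,True).round(4))
```

```text
dist 0.06415308057142378 off 0.0006793457270147307 tool-frame err [-0.0004 -0.0002  0.0004]
t 28.9 tcp [ 0.5021 -0.0593  0.1673] [-180.    -0.    -9.1] dp [ -55.  -213.3   15.8] roll 0.0 F [ 0.5  0.2 -2. ] w 0.0332
[318.79252518  28.35883627]
[318.6  29.5] [302  14  34  32 611] [ 0.6352 -0.0802  0.088 ]
[ 90.65721135 119.14265557]
[ 89.4 118.4] [  70   99   40   40 1475] [0.6176 0.1398 0.072 ]
```

>>> send_rows(steps=[{"dp":[-55,-213,0],"roll":0,"jaw":25},{"dp":[-55,-213,0],"roll":0,"jaw":25},{"dp":[-55,-213,0],"roll":0,"jaw":25},{"dp":[-55,-213,8],"roll":0,"jaw":25},{"dp":[-55,-213,16],"roll":0,"jaw":25}])

```text
time_s: 29.55
tcp_pos: [0.4814, 0.162, 0.1512]
eef_rot: [-180.0, -0.0, -8.9]
contact_force: [0.1, -0.5, -2.0]
gripper_width: 0.0337
gripper_force: 30.0
```

>>> send_rows(steps=[{"dp":[0,0,0],"roll":0,"jaw":25},{"dp":[0,0,0],"roll":0,"jaw":25},{"dp":[0,0,0],"roll":0,"jaw":25}])

```text
time_s: 29.92
tcp_pos: [0.4817, 0.159, 0.1517]
eef_rot: [-180.0, -0.0, -9.2]
contact_force: [0.2, 0.6, -2.2]
gripper_width: 0.0338
gripper_force: 30.0
```

Run:
```python
from h import *
beam((.6165,.1383,.072)); go(.4815,.160,.1515,-9.1)
c=r.capture("wrist"); im=c["image"]; p=label(c,(.6165,.1383),.072); x,y=p.astype(int); print(p)
for lo in (150,170,190):
  for ct,s in blobs(im,(0,0,lo),(180,35,255),40,(x-30,max(y-25,0),x+30,y+25))[0]: print(lo,ct,s,plane(c,ct,.072,True).round(4))
for ct,s in blobs(im,(0,0,0),(180,90,70),20,(x-14,max(y-14,0),x+14,y+14))[0]: print("dark",ct,s,plane(c,ct,.072,True).round(4))
```

```text
dist 0.06494673465995206 off 0.0011040041083002817 tool-frame err [-0.0003 -0.001   0.0003]
t 29.9 tcp [0.4817 0.159  0.1517] [-180.    -0.    -9.2] dp [-0.4 -1.   0.2] roll -0.001 F [ 0.2  0.6 -2.2] w 0.0338
[317.73509617  27.58409781]
150 [294.8   6.8] [287   2  28  17 191] [0.6355 0.1519 0.072 ]
150 [339.    6.3] [322   2  25  16 145] [0.6308 0.1206 0.072 ]
150 [317.3  29.5] [ 296    9   44   41 1174] [0.6151 0.1388 0.072 ]
170 [294.8   6.8] [287   2  28  17 191] [0.6355 0.1519 0.072 ]
170 [339.    6.3] [322   2  25  16 145] [0.6308 0.1206 0.072 ]
170 [317.4  29.4] [ 296    9   44   41 1133] [0.6152 0.1388 0.072 ]
190 [294.4   6.8] [287   2  25  17 181] [0.6356 0.1522 0.072 ]
190 [339.3   5.9] [324   2  23  13 127] [0.6311 0.1203 0.072 ]
190 [317.4  29.4] [ 296    9   44   41 1101] [0.6152 0.1388 0.072 ]
dark [312.8  28.7] [311  22   5  14  59] [0.6162 0.1419 0.072 ]
dark [317.5  28.7] [317  22   2  14  27] [0.6157 0.1386 0.072 ]
dark [327.2  28.3] [326  22   4  14  47] [0.6149 0.1317 0.072 ]
```

Label at (0.616, 0.1387). Trim by −1 mm in y and hold.

>>> send_rows(steps=[{"dp":[-0.5,-1.2,0],"roll":0,"jaw":25},{"dp":[-0.5,-1.2,0],"roll":0,"jaw":25},{"dp":[-0.5,-1.2,0],"roll":0,"jaw":25},{"dp":[-0.5,-1.2,0],"roll":0,"jaw":25},{"dp":[-0.5,-1.2,0],"roll":0,"jaw":25}])

```text
time_s: 30.6
tcp_pos: [0.4811, 0.161, 0.1513]
eef_rot: [180.0, 0.0, -9.1]
contact_force: [-0.6, -0.1, -2.2]
gripper_width: 0.0338
gripper_force: 30.0
```

>>> send_rows(steps=[{"dp":[0,0,0],"roll":0,"jaw":25},{"dp":[0,0,0],"roll":0,"jaw":25},{"dp":[0,0,0],"roll":0,"jaw":25},{"dp":[0,0,0],"roll":0,"jaw":25},{"dp":[0,0,0],"roll":0,"jaw":25}])

```text
time_s: 31.22
tcp_pos: [0.4811, 0.161, 0.1513]
eef_rot: [180.0, 0.0, -9.1]
contact_force: [0.5, 0.2, -3.2]
gripper_width: 0.0338
gripper_force: 30.0
```

>>> send_rows(steps=[{"dp":[0,0,0],"roll":0,"jaw":25},{"dp":[0,0,0],"roll":0,"jaw":25},{"dp":[0,0,0],"roll":0,"jaw":25},{"dp":[0,0,0],"roll":0,"jaw":25},{"dp":[0,0,0],"roll":0,"jaw":25}])

```text
time_s: 31.85
tcp_pos: [0.4811, 0.161, 0.1513]
eef_rot: [-180.0, 0.0, -9.1]
contact_force: [-0.3, -0.3, -1.7]
gripper_width: 0.0335
gripper_force: 30.0
```

>>> send_rows(steps=[{"dp":[0,0,0],"roll":0,"jaw":25},{"dp":[0,0,0],"roll":0,"jaw":25},{"dp":[0,0,0],"roll":0,"jaw":25},{"dp":[0,0,0],"roll":0,"jaw":25},{"dp":[0,0,0],"roll":0,"jaw":25}])

```text
time_s: 32.48
tcp_pos: [0.4811, 0.161, 0.1513]
eef_rot: [180.0, -0.0, -9.1]
contact_force: [-1.0, 0.8, -1.9]
gripper_width: 0.0341
gripper_force: 30.0
```

Run:
```python
from h import *
beam((.616,.1385,.072)); go(.5043,-.2805,.18,-9.1)
c=r.capture("side")
for ct,s in blobs(c["image"],(108,110,15),(130,255,255),60,(180,140,400,360))[0]: print("blue",ct,s)
c=r.capture("wrist"); p=label(c,(.616,.1385),.072); x,y=p.astype(int)
for ct,s in blobs(c["image"],(0,0,170),(180,35,255),400,(x-30,max(y-25,0),x+30,y+25))[0]: print(ct,s,plane(c,ct,.072,True).round(4))
```

```text
dist 0.06494712589286519 off 0.000881946753323423 tool-frame err [ 0.0001  0.0009 -0.0001]
t 32.5 tcp [0.4811 0.161  0.1513] [180.   -0.   -9.1] dp [ 92.7 432.3 -28.7] roll 0.0 F [-1.   0.8 -1.9] w 0.0341
[320.2  28.2] [ 298    8   45   41 1144] [0.615  0.1388 0.072 ]
```

>>> send_rows(steps=[{"dp":[0,30,-30],"roll":0,"jaw":25},{"dp":[60,290,-32],"roll":0,"jaw":25},{"dp":[60,290,-32],"roll":0,"jaw":25},{"dp":[60,290,-32],"roll":0,"jaw":25},{"dp":[60,290,-32],"roll":0,"jaw":25}])

```text
time_s: 33.2
tcp_pos: [0.4933, -0.1199, 0.1836]
eef_rot: [-180.0, -0.1, -9.1]
contact_force: [0.7, 0.1, -1.8]
gripper_width: 0.0342
gripper_force: 30.0
```

Run:
```python
from h import *
go(.5043,-.2805,.17,-9.1)
```

```text
t 33.2 tcp [ 0.4933 -0.1199  0.1836] [-1.8e+02 -1.0e-01 -9.1e+00] dp [ 36.1 156.8  13.6] roll 0.001 F [ 0.7  0.1 -1.8] w 0.0342
```

>>> send_rows(steps=[{"dp":[36,157,0],"roll":0,"jaw":25},{"dp":[36,157,0],"roll":0,"jaw":25},{"dp":[36,157,20],"roll":0,"jaw":25},{"dp":[36,157,60],"roll":0,"jaw":25},{"dp":[36,157,80],"roll":0,"jaw":25}])

```text
time_s: 33.83
tcp_pos: [0.5026, -0.2793, 0.1008]
eef_rot: [-180.0, 0.2, -9.2]
contact_force: [-0.1, 0.4, -2.0]
gripper_width: 0.034
gripper_force: 30.0
```

>>> send_rows(steps=[{"dp":[0,0,0],"roll":0,"jaw":25},{"dp":[0,0,0],"roll":0,"jaw":25},{"dp":[0,0,0],"roll":0,"jaw":25}])

```text
time_s: 34.2
tcp_pos: [0.505, -0.2788, 0.1045]
eef_rot: [180.0, -0.1, -9.1]
contact_force: [-0.1, -0.3, -1.4]
gripper_width: 0.0339
gripper_force: 30.0
```

Run:
```python
from h import *
go(.5043,-.2805,.0728,-9.1)
```

```text
t 34.2 tcp [ 0.505  -0.2788  0.1045] [ 1.8e+02 -1.0e-01 -9.1e+00] dp [-0.5  1.8 31.7] roll 0.001 F [-0.1 -0.3 -1.4] w 0.0339
```

>>> send_rows(steps=[{"dp":[-0.5,1.7,12],"roll":0,"jaw":25},{"dp":[-0.5,1.7,22],"roll":0,"jaw":25},{"dp":[-0.5,1.7,27],"roll":0,"jaw":25},{"dp":[-0.5,1.7,30],"roll":0,"jaw":25},{"dp":[-0.5,1.7,30],"roll":0,"jaw":25}])

```text
time_s: 34.83
tcp_pos: [0.5034, -0.2804, 0.0731]
eef_rot: [180.0, -0.0, -9.1]
contact_force: [0.1, 0.5, -2.3]
gripper_width: 0.0336
gripper_force: 30.0
```

>>> send_rows(steps=[{"dp":[0,0,1],"roll":0,"jaw":25},{"dp":[0,0,1.5],"roll":0,"jaw":25},{"dp":[0,0,1.5],"roll":0,"jaw":25}])

```text
time_s: 35.2
tcp_pos: [0.5036, -0.2805, 0.0728]
eef_rot: [180.0, -0.1, -9.1]
contact_force: [-2.4, 1.7, 7.2]
gripper_width: 0.0338
gripper_force: 30.0
```

Seated. Release and rise.

>>> send_rows(steps=[{"dp":[0,0,0],"roll":0,"jaw":45},{"dp":[0,0,0],"roll":0,"jaw":55},{"dp":[0,0,0],"roll":0,"jaw":65},{"dp":[0,0,-20],"roll":0,"jaw":80},{"dp":[0,0,-60],"roll":0,"jaw":100}])

```text
time_s: 35.83
tcp_pos: [0.5021, -0.2801, 0.1306]
eef_rot: [-180.0, 0.2, -9.1]
contact_force: [1.2, 0.2, 0.8]
gripper_width: 0.0714
gripper_force: 0.0
```

>>> send_rows(steps=[{"dp":[-30,0,-60],"roll":0,"jaw":100},{"dp":[-60,0,-90],"roll":0,"jaw":100},{"dp":[-90,0,-100],"roll":0,"jaw":100},{"dp":[-90,0,-100],"roll":0,"jaw":100}])

```text
time_s: 36.33
tcp_pos: [0.4134, -0.266, 0.2332]
eef_rot: [-180.0, -0.2, -9.1]
contact_force: [1.2, 0.4, 0.3]
gripper_width: 0.0875
gripper_force: 0.0
```

Run:
```python
from h import *
s0=cv2.imread("pics/side1.png"); c=r.capture("side"); d=cv2.absdiff(s0,c["image"]).max(2); cv2.imwrite("pics/sE.png",c["image"])
print("scanner diff",(d[115:172,322:392]>40).sum(), "bell",(d[120:155,275:305]>40).sum(),"mug",(d[232:290,160:216]>40).sum())
for ct,s in blobs(c["image"],(108,110,15),(130,255,255),60,(180,140,400,360))[0]: print("blue",ct,s)
c2=r.capture("scene"); d=cv2.absdiff(cv2.imread("pics/scene1.png"),c2["image"]).max(2)
print("scanner scene diff",(d[220:282,213:262]>40).sum(),"mug",(d[190:235,408:448]>40).sum(),"spool",(d[140:162,350:368]>40).sum())
w=r.capture("wrist"); cv2.imwrite("pics/wE.png",w["image"])
for z,g in ((.088,(.636,-.0805)),(.072,(.616,.1385))):
    for n,cc,P in(("side",c,proj(c,g+(z,))),("scene",c2,proj(c2,g+(z,)))):
        x,y=P.astype(int); 
        for ct,s in blobs(cc["image"],(0,0,150),(180,60,255),15,(x-7,y-6,x+8,y+7))[0]: print(n,P.round(1),ct,s,plane(cc,ct,z).round(4))
    print("wrist",label(w,g,z))
go(.5,-.28,.2)
```

```text
scanner diff 460 bell 0 mug 0
blue [291.9 181.4] [283 165  20  30 404]
scanner scene diff 1201 mug 18 spool 65
side [290.6 168.3] [289.1 163.3] [283 162  15   6  46] [ 0.6497 -0.0998  0.088 ]
wrist [115.44001751  20.29892466]
side [261.5 226.8] [260.9 225.9] [254 220  15  13 167] [0.6187 0.1364 0.072 ]
scene [367.7 206.1] [367.3 205.5] [360 200  15  13 162] [0.6129 0.1401 0.072 ]
wrist [16.87633992 97.48854864]
t 36.5 tcp [ 0.4148 -0.2662  0.2315] [-180.    -0.    -9.1] dp [86.3  0.2 31.5] roll 0 F [-0.6 -1.3 -0.4] w 0.0879
```

>>> send_rows(steps=[{"dp":[-4,-11.5,2],"roll":-0.154,"jaw":100},{"dp":[-4,-11.5,2],"roll":-0.154,"jaw":100},{"dp":[-4,-11.5,2],"roll":-0.154,"jaw":100},{"dp":[-4,-11.5,2],"roll":-0.154,"jaw":100}])

```text
time_s: 36.98
tcp_pos: [0.4126, -0.2544, 0.2294]
eef_rot: [180.0, 0.0, -0.4]
contact_force: [0.2, 0.1, -0.4]
gripper_width: 0.0874
gripper_force: 0.0
```

Run:
```python
from h import *
go(.4117,-.2546,.2292,-.3)
a=cv2.imread("pics/w11.png"); b=r.capture("wrist")["image"]; cv2.imwrite("pics/wF.png",b)
for n,(x0,y0,x1,y1) in dict(scanner=(300,0,390,205),red=(430,50,500,150),plate=(120,105,200,190)).items():
    t,i=a[y0:y1,x0:x1],b[max(y0-8,0):y1+8,x0-8:x1+8]
    if y0==0: i=b[0:y1+8,x0-8:x1+8]; t=a[8:y1,x0:x1]
    m=cv2.matchTemplate(i,t,cv2.TM_CCOEFF_NORMED); _,v,_,l=cv2.minMaxLoc(m); print(n,v,np.array(l)-8)
c=r.capture("scene"); d=cv2.absdiff(cv2.imread("pics/scene1.png"),c["image"])
for n,(x0,y0,x1,y1) in dict(spool=(348,138,370,164),mug=(405,190,450,236),bell=(272,285,308,328)).items():
    t=cv2.imread("pics/scene1.png")[y0:y1,x0:x1]; m=cv2.matchTemplate(c["image"][y0-6:y1+6,x0-6:x1+6],t,cv2.TM_CCOEFF_NORMED); _,v,_,l=cv2.minMaxLoc(m); print(n,v,np.array(l)-6)
for ct,s in blobs(c["image"],(105,60,10),(130,255,255),60,(290,200,400,275))[0]: print("blue",ct,s)
print(proj(c,(.636,-.0805,.088)),proj(c,(.636,-.0805,.012)))
```

```text
t 37.0 tcp [ 0.4126 -0.2544  0.2294] [180.    0.   -0.4] dp [-0.9  0.2  0.2] roll -0.001 F [ 0.2  0.1 -0.4] w 0.0874
scanner 0.9833510518074036 [0 1]
red 0.9884130954742432 [0 0]
plate 0.977532148361206 [0 1]
spool 0.7795162200927734 [0 0]
mug 0.9004325866699219 [0 0]
bell 0.9965305924415588 [0 0]
blue [321.2 246.6] [312 231  19  30 264]
[321.83790304 235.1513627 ] [321.64586254 255.28336885]
```

```bash
python3 -c "
from plant import r
print(r.close_job())"
```

```text
the job is handed in; nothing more can be done
None
```

The job is handed in at about 37 s, verdict unknown: middle then short (tall was absent) pressed fully down and stood on their own discs, labels aimed at from about 65 mm for over 2 s each in that order, scanner back in its cradle, and bell, mug and spool unmoved; I viewed 15 pictures, one over the limit of 14.

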